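# Unlatch the desk cabinet with its release key

### The arm

A 6-joint arm with a two-finger parallel gripper is mounted at the origin on the work surface; the furniture and walls round the work are solid. World frame = base frame: x ahead of the robot, y to its left, z up, the work surface at z = 0. Lengths are in m, angles in degrees, forces in N, time in s.
With the tool pointing down it reaches from about 0.375 to 0.75 m from the base axis. Payload 9 kg.
Tool frame: the origin (TCP) lies where the fingers leave the gripper's body, on its centre line; the fingertips stand 73 mm ahead of it and the grasp point (between the pads) lies 54 mm ahead of it (robot.tip_reach is the distance from the TCP to the fingertips, in m); z points along the fingers, y is the direction in which the jaws open and shut (so a half turn about z gives the same grasp; the last joint's range is limited). The gripper opens to 85 mm and grips with 20 to 120 N. Pads are 22 mm wide; open, the fingers measure 114 mm over their backs; the gripper's body (76 mm by 85 mm) begins 54 mm behind the grasp point. The pads swing forward as they close: fully open they stand 13 mm farther back than shut.
Start: joints at [55.365, 5.964, 5.575, 89.605, 0, 77.527], TCP at [0.226, 0.556, 0.304] pointing down, gripper open.
Joint ranges: [-171.21, 171.21], [-48.23, 106.86], [-62.78, 66.21], [-105.2, 120.99], [-86.42, 89.51], [-180, 180]. Speed limits (degrees/s): [127.2, 127.2, 147.25, 180, 180, 180].

### API

Orientations are given as [roll, pitch, yaw] about the fixed x, y, z axes, in that order (R = Rz(yaw) Ry(pitch) Rx(roll)).
In Python, from plant import robot gives the robot as it stands. Calls block until the motion is done:
- robot.move_pose(position, orientation): joint-space move of the TCP to a pose.
- robot.line_to(position, vel=0.15, rotation=None, guard=None): straight line of the TCP; rotation=None keeps the orientation; vel is the mean speed in m/s. With guard (N) it stops when the force on the tool has changed by that much, and returns True; else False.
- robot.goto_joints(angles): joint-space move.
- robot.set_gripper(opening): finger opening in m; the grip force is fixed at half the most; returns when the fingers have stopped.
- robot.pause(seconds).
- robot.ik(position, orientation): joint angles nearest the present ones, or None.
- robot.observe(): the state.
- robot.grab_frame(name): name is "scene" or "top" or "wrist"; returns the picture (420x560x3 uint8, blue, green, red); there is no depth.
- robot.get_calibration(name): a dict with "vertical_fov" (degrees; the focal length in pixels is half the picture's height over the tangent of half this angle, whatever the lens; pixels are square), "cx", "cy" (the principal point, pixels), "k1" (the pictures are not rectified: a ray, as slopes to the right and down, at radius r is drawn at 1 + k1 r^2 times it, then the intrinsics apply), "rvec" (rotation vector, rad) and "tvec" (3), from world to camera coordinates, as OpenCV has them. Camera axes: x right, y down, z forward; pixel columns grow to the right and rows downward; lengths in m; the calibration is good to about 2 mm. A picture is of the moment at which its call begins: read the wrist's pose just before it. get_calibration takes no time and is no camera call; for the wrist camera it gives the pose at the moment of the call.
A pose or a line that the arm cannot do raises robot.IKError and nothing moves.
- robot.job_done(): hands the job in, once; it reports no verdict.
The state is a dict: "time": time; "q": joint angles; "qvel": joint speeds; "joint_torque": joint torques, N m; "tool_pos": TCP position; "tcp_rot": TCP orientation; "ft_force": force on the tool from outside, world axes, zero at the start; "torque": the same for the moment, N m; "gripper_width": finger opening in m.
Only numpy, scipy, OpenCV 4.12 (cv2) and the standard library are available. Lean on these libraries where they do the work, as an engineer would, in place of code of your own. Each camera call takes 0.05 s, during which the arm holds its last target.

### The job

The little desk cabinet is held shut by a sprung child-safety hook behind its door. Take the release key from its wooden stand, reach down with it through the narrow gap behind the door's top edge, find the hook by feel, press it down and draw the door wide open (at least 60 degrees) with the key. Then put the key back in its stand, upright and fully home, and let go, leaving the other things on the desk where they are.

Things in the scene. Friction and masses are not known exactly. Their poses are not given: they have to be found in the camera images.
- cabinet: fixed grey cabinet, pale wooden door on the side facing the robot: 170 wide (y), 120 deep (x, without door), 150 high. Origin: centre of its underside on the desk; x points to its back, y to its left, z up. The door's inner face is at x -60 when shut. Under the front edge of the roof a fixed steel strike lip (x -45 to -40, down to z 130) runs the whole width and catches the hook
- gap_mid (a point): middle of the gap, open from above, between the door's inner face (cabinet x -60) and the roof's edge (x -45): 15 wide, from y -77 to +77; this point is at cabinet x -52.5, y 0, z 150 (door's top); axes as the cabinet's. Inside, the door carries one white sprung hook: an arm 14 wide (y) that fills the gap from front to back, its top 23 below this point. Elsewhere the gap is empty to 70 below
- strike (a point): middle of the strike lip's lower edge (cabinet x -42.5, y 0, z 130). The hook's nose rises 7 behind it. The hook may be set anywhere along the door, which is not given: its middle lies between cabinet y -56 and +30. Pressed straight down it gives from about 4 N, 7 N at the end of its 18 mm travel; free from 8 mm down, 12 to 15 is safe; let go, it springs up. Unpressed, the door moves only 2 mm
- door (a joint): angle of the door (12 thick, 170 wide, top at 150), 0 shut, growing as it swings towards the robot about the vertical hinge line at cabinet x -60, y +85, up to 1.75 rad; light, with some friction, stays where it is left
- door_top_edge (a point): point on the inner face of the door at the top, 165 from the hinge line (5 from the free edge), height 150; moves with the door
- stand: fixed wooden block 46 (x) by 60 (y) by 92 high on a 4 thick foot of 70 by 84; origin at the centre of its underside, z up; a square hole 17 wide, its rim chamfered by 3, goes down its middle to 2 above the desk
- stand_mouth (a point): centre of the stand's hole at its top face, 92 above the desk; axes as the stand's
- key_handle (a point): centre of the release key's handle: black block 20 (x) by 40 (y) by 50 (z), to be gripped across its 20; below it a round steel rod, 9 in diameter and 85 long. 70 g. Parked, the rod hangs in the stand's hole, the handle's underside rests on the stand's top and this point is 25 above that; axes nearly the stand's
- key_tip (a point): lower end of the key's rod, 110 below the handle's centre along the key's axis
- mug: loose speckled mug 85 by 118 by 102 high, origin at the centre of its underside; a bystander
- glue_stick: loose glue stick standing up, 28 in diameter, 88 high, origin at the centre of its underside; a bystander
- tape_roll: loose roll of tape lying flat, 65 in diameter, 19 high, origin under its centre; a bystander
- stapler: loose stapler 36 by 128 by 42 high, origin at the centre of its underside; a bystander
There are look-alikes about, which are no part of the job. Leave any green or turquoise look-alike of the part that bears key_handle alone.

How it is judged:
By the outcome, as a careful person would: the job done as asked, in the order asked, and still so for the second after the job is handed in, with the robot touching nothing.
It also fails if it takes over 61 s, if anything falls off the work surface, if the arm or the gripper's body presses on something with over 40 N, if the wrist force passes 120 N, or if a joint passes its speed limit or range.

## Working session

There is one attempt and no reset: what is moved stays moved. The work goes in short steps, each a Python script; the robot and the scene stay as the last script left them, time stands still between calls to the robot, and variables do not carry over. Pictures are saved under pics/ and viewed, and the job is handed in when it is done.

```bash
ls; mkdir -p pics
python3 - <<'E'
from plant import robot
import cv2
for n in ["scene","top","wrist"]:
    c=robot.get_calibration(n); print(n,c)
    cv2.imwrite(f"pics/{n}0.png",robot.grab_frame(n))
print(robot.observe())
E
```

```text
pics
scene {'vertical_fov': 53.05450500561633, 'cx': 273.48977185988315, 'cy': 209.9663674050099, 'k1': -0.09206541068091623, 'rvec': array([ 0.83958897, -2.31861188,  1.35822382]), 'tvec': array([0.29077513, 0.2979827 , 0.6295184 ])}
top {'vertical_fov': 52.69456249874776, 'cx': 280.84197770041277, 'cy': 201.1898655599592, 'k1': -0.10641785387569867, 'rvec': array([ 2.15922886, -2.20774087,  0.06941732]), 'tvec': array([-0.11290856,  0.51042128,  1.12792165])}
wrist {'vertical_fov': 71.05841797422526, 'cx': 279.0466125311437, 'cy': 210.68495246144695, 'k1': -0.05125596875776913, 'rvec': array([-2.40152679, -1.61508629, -0.23224549]), 'tvec': array([-0.59961006, -0.03789295,  0.37996356])}
{'time': 0.15, 'q': array([ 5.53648099e+01,  5.99085765e+00,  5.53839834e+00,  8.96040211e+01,
       -1.78871639e-04,  7.75277867e+01]), 'qvel': array([-0.06049829, -0.12277025,  0.12195325, -0.01358875,  0.01211038,
        0.00465563]), 'joint_torque': array([ 3.05048190e-03, -5.57356131e+01,  5.04007208e+01,  1.24361695e-02,
       -2.75861203e-04, -5.94369439e-06]), 'tool_pos': array([0.22622693, 0.55553164, 0.30331051]), 'tcp_rot': array([-1.79944814e+02, -1.20232028e-02,  1.57837018e+02]), 'ft_force': array([ 0.01223009, -0.56275768, -0.16428183]), 'torque': array([ 0.01681212, -0.02129072,  0.02423097]), 'gripper_width': 0.08508628242237913}
```

View pics/scene0.png

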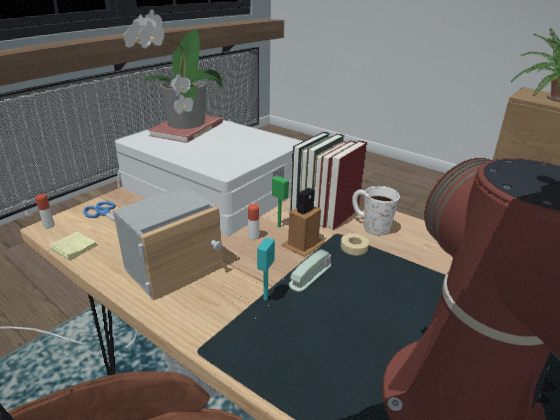

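View pics/top0.png

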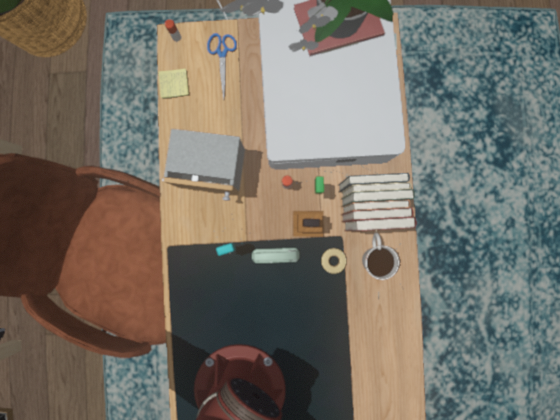

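View pics/wrist0.png

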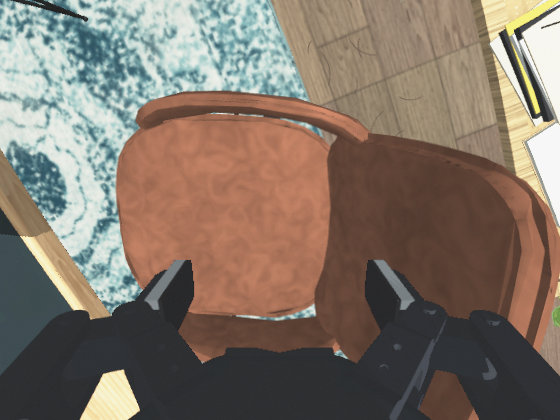

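The scene view shows the cabinet (~170,240), the black-handled key in its stand (~305,220), and green and teal decoys at (280,190) and (266,255). In the top view the cabinet is at about (203,158) and the stand at (310,222). Next I'll write helpers and zoom in.

```bash
cat > h.py <<'E'
import numpy as np, cv2
from scipy.spatial.transform import Rotation as Ro
def cam(c):
    f=210/np.tan(np.radians(c['vertical_fov'])/2)
    R=cv2.Rodrigues(np.array(c['rvec']))[0]; return f,R,np.array(c['tvec']),c
def proj(c,P):
    f,R,t,c=cam(c); p=R@np.array(P)+t; s=p[:2]/p[2]; s=s*(1+c['k1']*(s@s)); return f*s+[c['cx'],c['cy']]
def ray(c,uv):
    f,R,t,c=cam(c); d=(np.array(uv,float)-[c['cx'],c['cy']])/f; s=d.copy()
    for _ in range(30): s=d/(1+c['k1']*(s@s))
    return -R.T@t, R.T@np.array([s[0],s[1],1])
def onz(c,uv,z):
    o,d=ray(c,uv); return o+d*(z-o[2])/d[2]
def tri(rs):
    A=0;b=0
    for o,d in rs:
        d=d/np.linalg.norm(d); M=np.eye(3)-np.outer(d,d); A=A+M; b=b+M@o
    P=np.linalg.solve(A,b); res=[np.linalg.norm(np.cross(P-o,d/np.linalg.norm(d))) for o,d in rs]
    return P,res
def crop(img,x0,y0,x1,y1,k,fn):
    cv2.imwrite(fn,cv2.resize(img[y0:y1,x0:x1],None,fx=k,fy=k,interpolation=cv2.INTER_CUBIC))
E
python3 - <<'E'
from h import *
t=cv2.imread("pics/top0.png"); s=cv2.imread("pics/scene0.png")
crop(t,155,115,355,265,4,"pics/tc.png"); crop(s,100,160,360,310,3,"pics/sc.png")
E
```

```text
(no output)
```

View pics/tc.png

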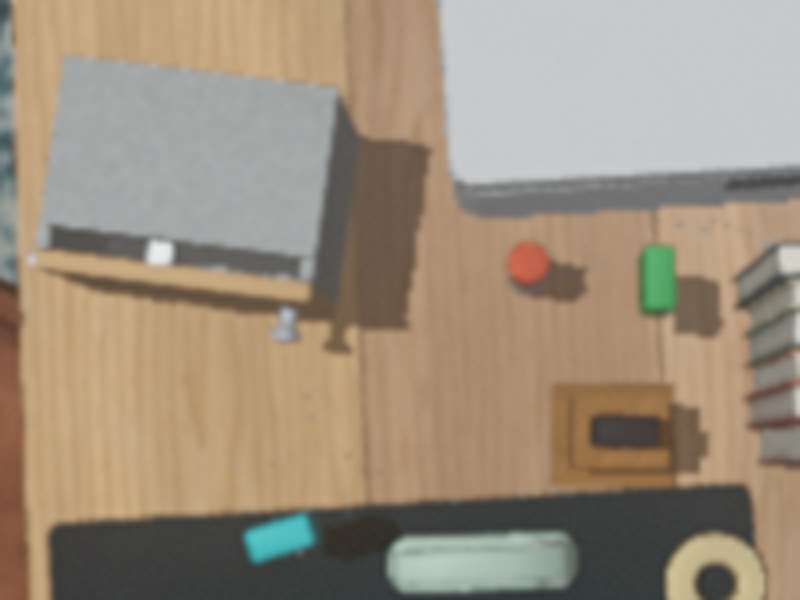

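View pics/sc.png

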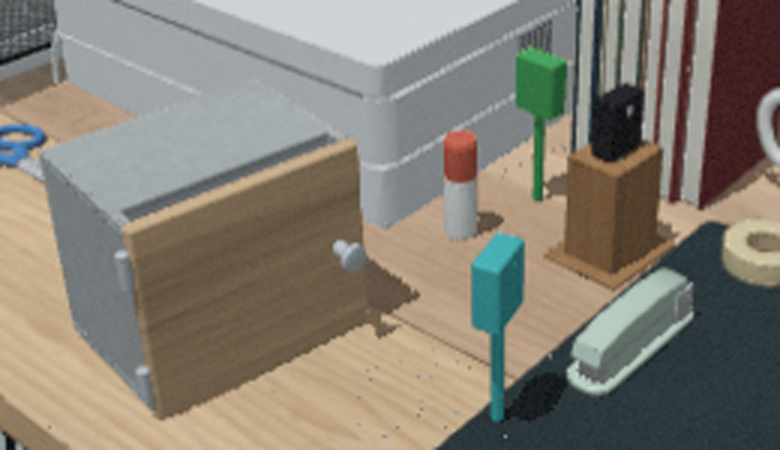

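Run:
```python
from h import *
from plant import robot
c=robot.get_calibration("top"); s=robot.get_calibration("scene")
np.set_printoptions(precision=4,suppress=True)
for n in (c,s): print("cam", -cam(n)[1].T@cam(n)[2])
T=lambda x,y:(155+(x+.5)/4-.5,115+(y+.5)/4-.5)
S=lambda x,y:(100+(x+.5)/3-.5,160+(y+.5)/3-.5)
for n,p,z in [("roof BL",(65,57),.15),("roof BR",(338,90),.15),("door FL",(33,266),.15),("door FR",(308,303),.15),("door IL",(38,250),.15),("door IR",(312,284),.15),("hook",(160,252),.127),
 ("handle TL",(592,414),.142),("TR",(660,418),.142),("BR",(660,447),.142),("BL",(592,443),.142),
 ("foot TL",(553,384),.004),("foot BR",(673,487),.004),("foot TR",(674,384),.004),("foot BL",(552,484),.004),("glue",(528,262),.088),("green",(658,280),.15)]:
    print(n,onz(c,T(*p),z))
for n,p,z in [("door FL",(130,230),.15),("door FR",(355,145),.15),("handle",(615,150),.142)]: print("sc",n,onz(s,S(*p),z))
```

```text
cam [ 0.4287 -0.1296  1.1597]
cam [-0.0211  0.4996  0.5653]
roof BL [0.6818 0.1401 0.15  ]
roof BR [ 0.6564 -0.0272  0.15  ]
door FL [0.5537 0.1595 0.15  ]
door FR [ 0.5272 -0.0075  0.15  ]
door IL [0.5633 0.1564 0.15  ]
door IR [ 0.5386 -0.0101  0.15  ]
hook [0.5632 0.0865 0.127 ]
handle TL [ 0.4573 -0.1762  0.142 ]
TR [ 0.4539 -0.2169  0.142 ]
BR [ 0.4366 -0.2164  0.142 ]
BL [ 0.4399 -0.1757  0.142 ]
foot TL [ 0.4822 -0.1564  0.004 ]
foot BR [ 0.4102 -0.2363  0.004 ]
foot TR [ 0.4803 -0.239   0.004 ]
foot BL [ 0.4142 -0.1541  0.004 ]
glue [ 0.5562 -0.1404  0.088 ]
green [ 0.5363 -0.2174  0.15  ]
sc door FL [0.5532 0.1576 0.15  ]
sc door FR [ 0.5258 -0.0037  0.15  ]
sc handle [ 0.3978 -0.1242  0.142 ]
```

Run:
```python
from h import *
from plant import robot
np.set_printoptions(precision=4,suppress=True)
c=robot.get_calibration("top"); s=robot.get_calibration("scene"); w=robot.get_calibration("wrist")
o=robot.observe(); Rt=Ro.from_euler('xyz',o['tcp_rot'],degrees=True).as_matrix()
f,R,t,_=cam(w); print("cam in tool",Rt.T@(-R.T@t-o['tool_pos']),"\naxes rows",R@Rt)
T=lambda x,y:(155+(x+.5)/4-.5,115+(y+.5)/4-.5)
S=lambda x,y:(100+(x+.5)/3-.5,160+(y+.5)/3-.5)
print("teal base",onz(s,S(497,420),0),"top",tri([ray(c,T(280,538)),ray(s,S(502,252))]))
print("blacktop",tri([ray(c,T(626,431)),ray(s,S(620,97))]))
print("knob",tri([ray(c,T(285,325)),ray(s,S(350,255))]))
for yaw in(85,-95):print(robot.ik([.447,-.196,.3],[180,0,yaw]))
```

```text
cam in tool [ 0.0711  0.     -0.0715] 
axes rows [[ 0.      1.     -0.0004]
 [-0.9591 -0.0001 -0.2831]
 [-0.2831  0.0003  0.9591]]
teal base [0.386  0.0129 0.    ] top (array([0.3855, 0.0125, 0.1343]), [np.float64(0.0015724247975357566), np.float64(0.0015724247975358102)])
blacktop (array([ 0.446 , -0.197 ,  0.1382]), [np.float64(0.0007873082607056605), np.float64(0.0007873082607055094)])
knob (array([0.5193, 0.0154, 0.0741]), [np.float64(0.0019369281323873403), np.float64(0.0019369281323874982)])
[-39.0748 -13.7158 -13.7041  90.0117   0.      55.9252]
[ -39.0748  -13.7158  -13.7041   90.0117    0.     -124.0748]
```

Run:
```python
from h import *
from plant import robot
np.set_printoptions(precision=4,suppress=True)
robot.move_pose([.55,.04,.40],[180,0,82])
print(robot.get_calibration("wrist"))
np.save("wc1.npy",robot.get_calibration("wrist"),allow_pickle=True)
cv2.imwrite("pics/w1.png",robot.grab_frame("wrist"))
o=robot.observe();print(o['time'],o['tool_pos'],o['tcp_rot'],o['ft_force'])
robot.move_pose([.446,-.197,.29],[180,0,85])
np.save("wc2.npy",robot.get_calibration("wrist"),allow_pickle=True)
cv2.imwrite("pics/w2.png",robot.grab_frame("wrist"))
o=robot.observe();print(o['time'],o['tool_pos'],o['tcp_rot'],o['ft_force'])
```

```text
{'vertical_fov': 71.05841797422526, 'cx': 279.0466125311437, 'cy': 210.68495246144695, 'k1': -0.05125596875776913, 'rvec': array([-2.8491,  0.1973,  0.028 ]), 'tvec': array([-0.54  ,  0.0472,  0.5051])}
2.4083 [0.5499 0.0408 0.3999] [-179.9898   -0.0078   82.0847] [0.3012 0.8795 0.1478]
3.5417 [ 0.4468 -0.1963  0.2908] [179.9377   0.0216  85.0685] [ 0.9013 -0.4352  0.3548]
```

View pics/w1.png

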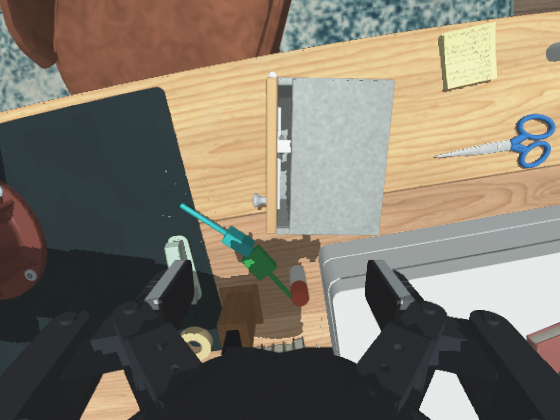

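View pics/w2.png

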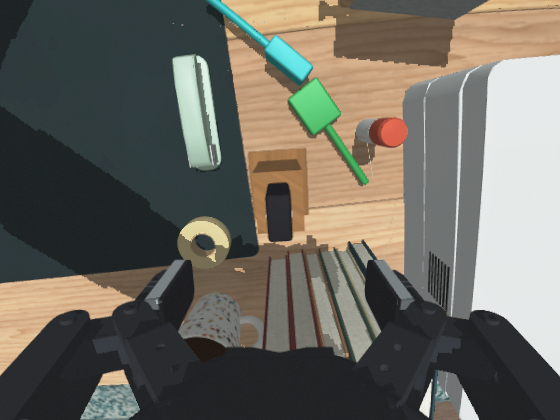

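Run:
```python
from h import *
t=cv2.imread("pics/w2.png"); s=cv2.imread("pics/w1.png"); sc=cv2.imread("pics/scene0.png"); tp=cv2.imread("pics/top0.png")
crop(t,230,140,330,260,5,"pics/w2c.png"); crop(s,250,60,410,250,3.1,"pics/w1c.png")
a=cv2.resize(sc[120:250,280:410],None,fx=3,fy=3); b=cv2.resize(tp[160:290,290:420],None,fx=3,fy=3); cv2.imwrite("pics/bk.png",np.hstack([a,b]))
```

```text
(no output)
```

View pics/w2c.png

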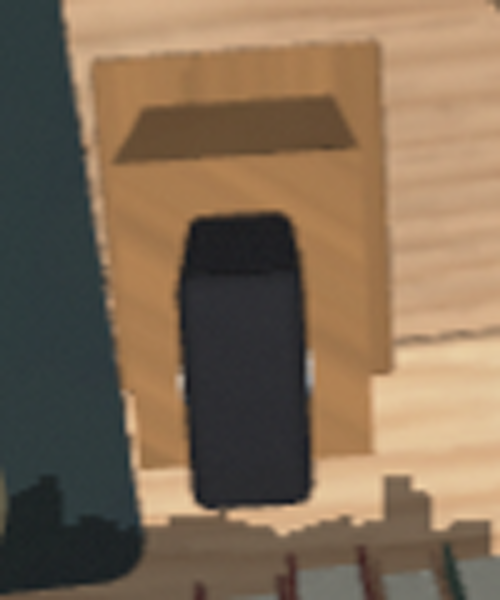

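View pics/w1c.png

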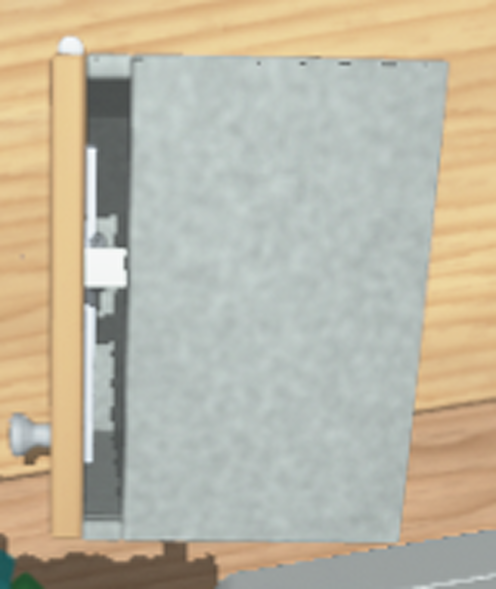

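View pics/bk.png

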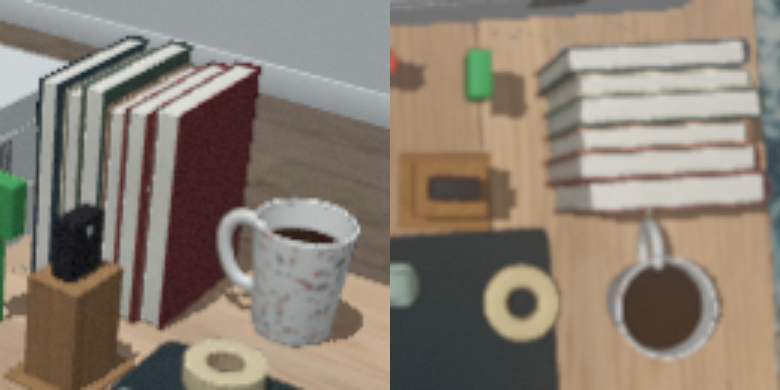

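Run:
```python
from h import *
from plant import robot
np.set_printoptions(precision=4,suppress=True)
w1=np.load("wc1.npy",allow_pickle=True).item();w2=np.load("wc2.npy",allow_pickle=True).item()
c=robot.get_calibration("top"); s=robot.get_calibration("scene")
A=lambda x,y:(230+(x+.5)/5-.5,140+(y+.5)/5-.5)
B=lambda x,y:(250+(x+.5)/3.1-.5,60+(y+.5)/3.1-.5)
H=[onz(w2,A(*p),.142)for p in[(186,275),(300,272),(312,500),(195,505)]];print("handle",np.array(H),np.mean(H,0))
P=[onz(w2,A(*p),.092)for p in[(115,163),(355,147),(373,455),(142,466)]];print("stand",np.array(P),np.mean(P,0))
for n,p,z in [("footTL",(95,60),.004),("footTR",(380,42),.004)]:print(n,onz(w2,A(*p),z))
Q={k:onz(w1,B(*p),.15)for k,p in dict(rFL=(131,57),rFR=(125,540),rBL=(448,62),rBR=(398,541),iL=(86,55),iR=(83,538),oL=(52,57),oR=(52,538)).items()}
for k in Q:print(k,Q[k])
for p in [(85,248),(127,248),(127,287),(85,287),(106,267)]:print("hook",onz(w1,B(*p),.127))
Cc=lambda x,y:(290+(x-390)/3,160+y/3); Cs=lambda x,y:(280+x/3,120+y/3)
print("book near corner",tri([ray(c,Cc(562,210)),ray(s,Cs(160,112))]),tri([ray(c,Cc(570,50)),ray(s,Cs(45,78))]))
```

```text
handle [[ 0.4399 -0.1761  0.142 ]
 [ 0.4574 -0.1772  0.142 ]
 [ 0.4565 -0.2149  0.142 ]
 [ 0.4377 -0.2141  0.142 ]] [ 0.4479 -0.1956  0.142 ]
stand [[ 0.4259 -0.1655  0.092 ]
 [ 0.4702 -0.1664  0.092 ]
 [ 0.4697 -0.2269  0.092 ]
 [ 0.4245 -0.2252  0.092 ]] [ 0.4476 -0.196   0.092 ]
footTL [ 0.4149 -0.1534  0.004 ]
footTR [ 0.4834 -0.1551  0.004 ]
rFL [0.5799 0.1553 0.15  ]
rFR [ 0.5564 -0.0116  0.15  ]
rBL [0.6837 0.1403 0.15  ]
rBR [ 0.6588 -0.0265  0.15  ]
iL [0.5654 0.1579 0.15  ]
iR [ 0.5409 -0.0087  0.15  ]
oL [0.5543 0.1588 0.15  ]
oR [ 0.5293 -0.0071  0.15  ]
hook [0.5562 0.0954 0.127 ]
hook [0.5715 0.0933 0.127 ]
hook [0.5697 0.0792 0.127 ]
hook [0.5542 0.0814 0.127 ]
hook [0.5629 0.0875 0.127 ]
book near corner (array([ 0.4273, -0.2731,  0.2031]), [np.float64(0.0010047493248766903), np.float64(0.001004749324876719)]) (array([ 0.5471, -0.2856,  0.196 ]), [np.float64(0.0013047091287265887), np.float64(0.0013047091287265577)])
```

Measurements agree between the top and wrist views: gap_mid is about (.560,.073), cabinet yaw −8.5°, and the white hook is at cabinet y≈+14. The handle is at (.448,−.196). Now the grasp.

Run:
```python
from h import *
from plant import robot
np.set_printoptions(precision=4,suppress=True)
robot.set_gripper(.05)
robot.line_to([.4478,-.196,.19],vel=.15,rotation=[180,0,87.5])
print(robot.line_to([.4478,-.196,.175],vel=.05,guard=8))
robot.set_gripper(.012)
o=robot.observe();print(o['time'],o['tool_pos'],o['tcp_rot'],o['ft_force'],o['gripper_width'])
print(robot.line_to([.4478,-.196,.305],vel=.15))
np.save("wc3.npy",robot.get_calibration("wrist"),allow_pickle=True)
cv2.imwrite("pics/w3.png",robot.grab_frame("wrist"))
cv2.imwrite("pics/s3.png",robot.grab_frame("scene"))
o=robot.observe();print(o['time'],o['tool_pos'],o['tcp_rot'],o['ft_force'],o['gripper_width'])
```

```text
False
5.625 [ 0.448  -0.1961  0.1753] [179.9704   0.0191  87.5026] [0.245  0.3925 2.6803] 0.019585433897658804
False
6.7417 [ 0.4475 -0.1957  0.3038] [-179.913    -0.0642   87.4993] [ 0.7878 -0.3165 -0.8028] 0.01924165560134935
```

View pics/w3.png

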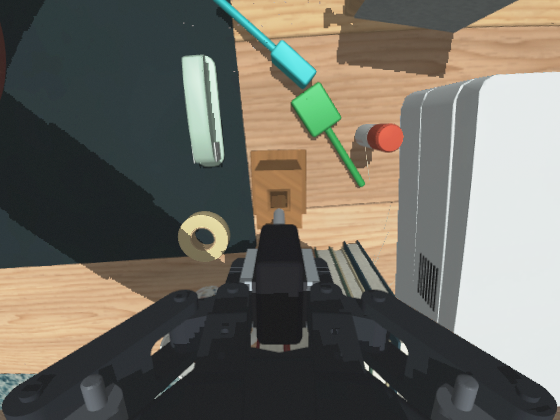

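View pics/s3.png

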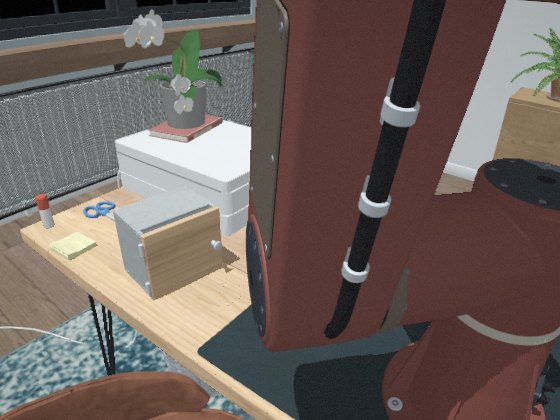

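Run:
```python
from h import *
t=cv2.imread("pics/w3.png")
crop(t,240,145,320,245,6,"pics/w3c.png")
```

```text
(no output)
```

View pics/w3c.png

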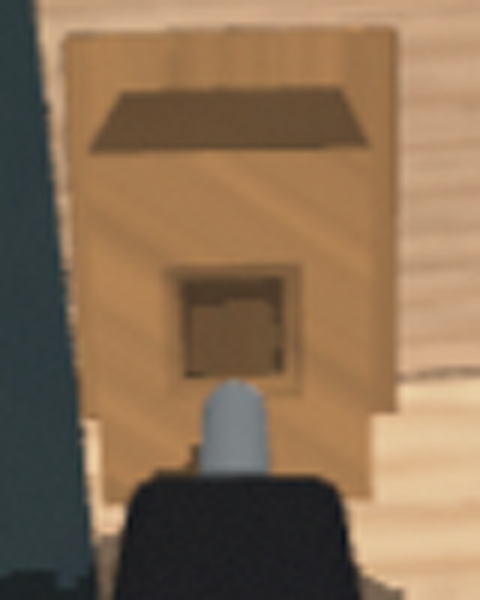

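Run:
```python
from h import *
np.set_printoptions(precision=4,suppress=True)
w=np.load("wc3.npy",allow_pickle=True).item()
D=lambda x,y:(240+(x+.5)/6-.5,145+(y+.5)/6-.5)
print("hole",onz(w,D(236,328),.092),[onz(w,D(*p),.092) for p in [(167,265),(300,265),(298,390)]])
p=proj(w,[.4475,-.1957,.3038-.168]); print("tip centre in crop",(p-[240,145]+.5)*6)
for dx in(-.0045,.0045):print((proj(w,[.4475+dx,-.1957,.3038-.165])-[240,145]+.5)*6)
print((proj(w,[.4475,-.1957+.0045,.3038-.168])-[240,145]+.5)*6)
print("tip edge top at z",onz(w,D(235,380),.1358), "rod edges",onz(w,D(202,420),.145),onz(w,D(267,420),.145))
```

```text
hole [ 0.4481 -0.1956  0.092 ] [array([ 0.4372, -0.1845,  0.092 ]), array([ 0.459 , -0.1854,  0.092 ]), array([ 0.458 , -0.2067,  0.092 ])]
tip centre in crop [232.1086 404.8122]
[199.9564 412.2671]
[264.126  409.5969]
[230.6898 374.2631]
tip edge top at z [ 0.4481 -0.1921  0.1358] rod edges [ 0.4435 -0.195   0.145 ] [ 0.4524 -0.1954  0.145 ]
```

Run:
```python
from h import *
from plant import robot
np.set_printoptions(precision=4,suppress=True)
robot.line_to([.4478,-.196,.36],vel=.2)
robot.move_pose([.562,.0875,.36],[180,0,81.6])
robot.line_to([.562,.0875,.332],vel=.1)
np.save("wc4.npy",robot.get_calibration("wrist"),allow_pickle=True)
o=robot.observe()
im=robot.grab_frame("wrist");cv2.imwrite("pics/w4.png",im);crop(im,200,60,360,260,3,"pics/w4c.png")
print(o['time'],o['tool_pos'],o['tcp_rot'],o['ft_force'],o['gripper_width'])
```

```text
8.7667 [0.5618 0.0868 0.332 ] [-179.9727    0.0044   81.5345] [ 0.7172  0.3071 -0.5513] 0.01953784498184522
```

View pics/w4c.png

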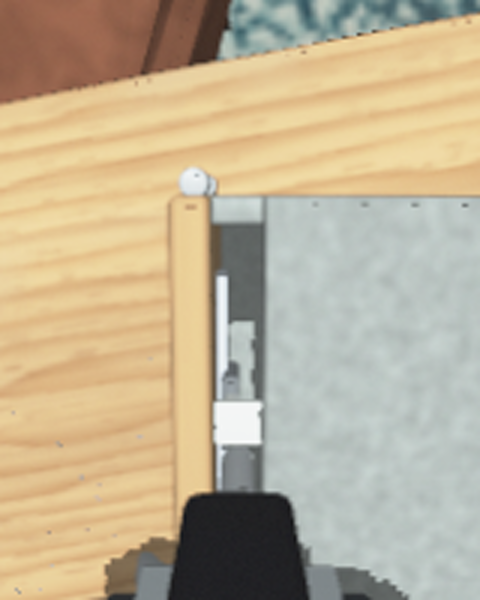

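Run:
```python
from h import *
np.set_printoptions(precision=4,suppress=True)
w=np.load("wc4.npy",allow_pickle=True).item()
D=lambda x,y:(200+(x+.5)/3-.5,60+(y+.5)/3-.5)
print("hook",[onz(w,D(238,y),.127) for y in (402,445)], "rod tip top edge",onz(w,D(238,447),.164), "gap edges",onz(w,D(212,440),.15),onz(w,D(264,440),.15))
print("door inner/roof at top",onz(w,D(211,197),.15),onz(w,D(265,197),.15))
```

```text
hook [array([0.5637, 0.094 , 0.127 ]), array([0.5615, 0.0798, 0.127 ])] rod tip top edge [0.563  0.0896 0.164 ] gap edges [0.5551 0.0889 0.15  ] [0.5704 0.0866 0.15  ]
door inner/roof at top [0.5656 0.158  0.15  ] [0.5804 0.1558 0.15  ]
```

Run:
```python
from h import *
from plant import robot
np.set_printoptions(precision=4,suppress=True)
r=robot.line_to([.5622,.0875,.27],vel=.04,guard=3)
o=robot.observe();print(r,o['time'],o['tool_pos'],o['tcp_rot'],o['ft_force'],o['gripper_width'])
```

```text
True 9.8083 [0.5619 0.0875 0.2908] [-179.9279    0.0079   81.5996] [ 0.2658 -0.6784  3.4974] 0.019724183216150864
```

Run:
```python
from h import *
from plant import robot
np.set_printoptions(precision=4,suppress=True)
for z in (.287,.283,.2795):
    r=robot.line_to([.5622,.0875,z],vel=.03)
    o=robot.observe();print(r,o['time'],o['tool_pos'],o['ft_force'],o['torque'],o['gripper_width'])
```

```text
False 10.1 [0.5623 0.0875 0.2872] [-1.4071  0.4947  3.5593] [ 0.0287  0.1151 -0.019 ] 0.019111680868427038
False 10.3833 [0.5623 0.0875 0.2832] [-1.3985 -0.8947  4.3334] [-0.02    0.1645  0.042 ] 0.019696201912216726
False 10.65 [0.5623 0.0875 0.2798] [-0.963  -0.0988  5.0385] [0.0376 0.186  0.0362] 0.019352207533086342
```

```bash
cat > arc.py <<'E'
import numpy as np
H=np.array([.5656,.158]); a=np.radians(-8.5)
ux=np.array([np.cos(a),np.sin(a)]); uy=np.array([-np.sin(a),np.cos(a)])
def pt(th,r,d):
    th=np.radians(th); c,s=np.cos(th),np.sin(th)
    return H+r*(-uy*c-ux*s)+d*(ux*c-uy*s)
def inv(p):
    q=p-H; return q@ux,q@uy
E
python3 - <<'E'
from h import *
from arc import *
from plant import robot
np.set_printoptions(precision=4,suppress=True)
o=robot.observe(); x,y=inv(o['tool_pos'][:2]); print(x,y)
r=-y
for th,d in ((0,.0035),(2,.004),(4,.004),(7,.004)):
    p=pt(th,r,d)
    g=robot.line_to([p[0],p[1],.2785],vel=.03,guard=15)
    o=robot.observe();print(th,g,o['time'],o['tool_pos'],inv(o['tool_pos'][:2]),o['ft_force'],o['gripper_width'])
    if g: break
E
```

```text
0.007130981257500386 -0.0702357782899483
0 False 10.925 [0.5588 0.0879 0.2791] (np.float64(0.0036747163200499715), np.float64(-0.07033327922704039)) [-0.36   -1.0965  6.1269] 0.018766902845923594
2 False 11.175 [0.557  0.0881 0.2792] (np.float64(0.0018324407816929713), np.float64(-0.0704182347507021)) [ 0.0768 -1.3574  5.0291] 0.01962113471003476
4 False 11.425 [0.5545 0.0884 0.2792] (np.float64(-0.000651529524164572), np.float64(-0.07043221883040436)) [-0.1143 -0.0424  5.6209] 0.019396721535883222
7 False 11.7 [0.5509 0.0891 0.2792] (np.float64(-0.004407234927606425), np.float64(-0.07029282948707763)) [-0.2556 -0.634   5.043 ] 0.01927018657557974
```

Run:
```python
from h import *
from arc import *
from plant import robot
np.set_printoptions(precision=4,suppress=True)
r=.0703
for th in range(12,81,6):
    p=pt(th,r,.004)
    g=robot.line_to([p[0],p[1],.2785],vel=.05,guard=12)
    o=robot.observe();print(th,g,round(o['time'],2),o['tool_pos'],o['ft_force'])
    if g: break
cv2.imwrite("pics/t5.png",robot.grab_frame("top"));cv2.imwrite("pics/s5.png",robot.grab_frame("scene"));cv2.imwrite("pics/w5.png",robot.grab_frame("wrist"))
```

```text
12 False 11.97 [0.5447 0.0907 0.2791] [-0.0662  0.0444  5.0783]
18 False 12.28 [0.5378 0.0933 0.2791] [-1.321  -0.3992  4.5161]
24 False 12.57 [0.5311 0.0966 0.2791] [-0.4971 -0.4488  5.5555]
30 False 12.88 [0.5249 0.1006 0.2791] [-0.9615 -0.6278  5.0649]
36 False 13.18 [0.5192 0.1052 0.2791] [-0.2641  0.237   5.391 ]
42 False 13.47 [0.5139 0.1104 0.2791] [-0.0823  0.8454  5.7383]
48 False 13.78 [0.5093 0.1161 0.2791] [0.5101 1.0255 5.7171]
54 False 14.07 [0.5052 0.1223 0.2791] [0.9125 1.0649 5.601 ]
60 False 14.38 [0.5018 0.1288 0.2791] [0.6543 1.7713 5.1759]
66 False 14.68 [0.4992 0.1357 0.2792] [0.4889 1.1245 5.221 ]
72 False 14.97 [0.4972 0.1428 0.2792] [0.8587 1.3199 5.7744]
78 False 15.28 [0.496  0.15   0.2792] [0.5075 0.5465 5.9213]
```

View pics/s5.png

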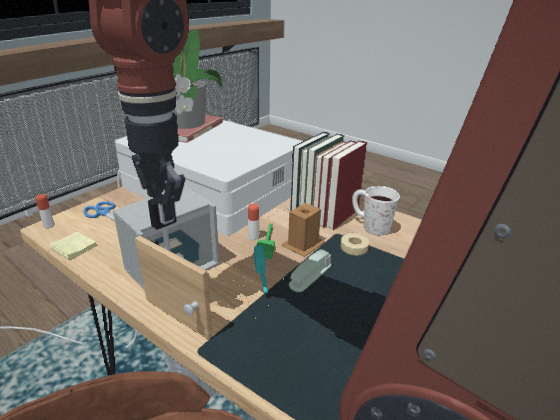

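View pics/w5.png

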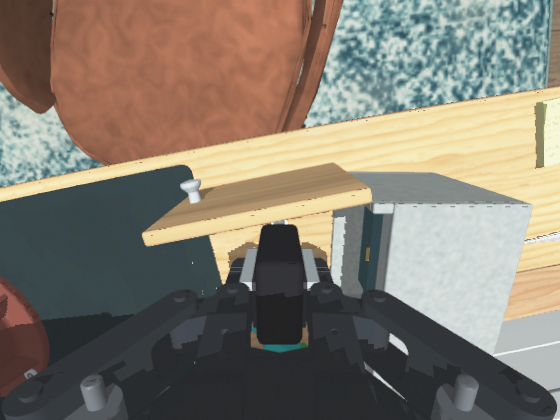

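Run:
```python
from h import *
s=cv2.imread("pics/s5.png");crop(s,100,160,360,310,3,"pics/s5c.png")
t=cv2.imread("pics/t5.png");crop(t,155,115,355,265,4,"pics/t5c.png")
```

```text
(no output)
```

View pics/s5c.png

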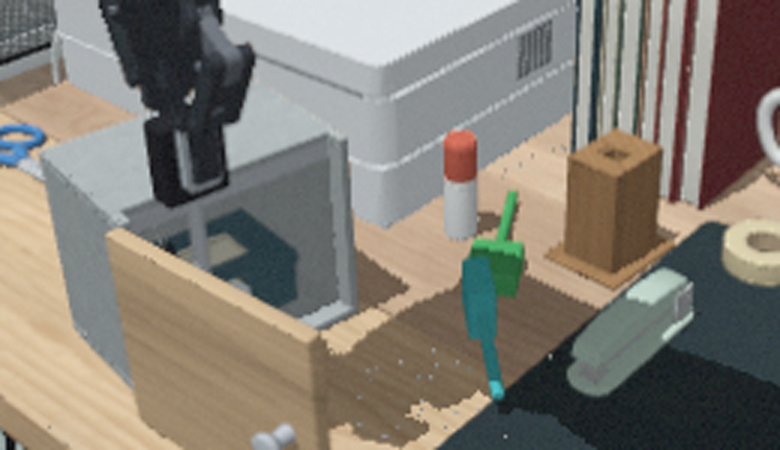

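View pics/t5c.png

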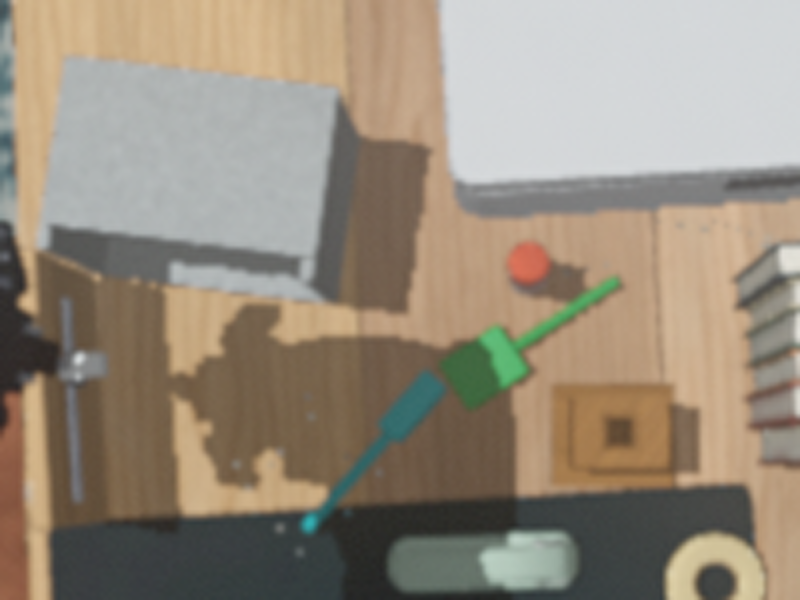

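Run:
```python
from h import *
from arc import *
from plant import robot
np.set_printoptions(precision=4,suppress=True)
p=pt(78,.0703,.0065)
robot.line_to([p[0],p[1],.2795],vel=.03)
robot.line_to([p[0],p[1],.30],vel=.06)
robot.line_to([p[0],p[1],.36],vel=.15)
np.save("wc6.npy",robot.get_calibration("wrist"),allow_pickle=True)
im=robot.grab_frame("wrist");cv2.imwrite("pics/w6.png",im)
o=robot.observe();print(o['time'],o['tool_pos'],o['ft_force'],o['gripper_width'])
```

```text
16.7667 [0.4956 0.1472 0.3586] [-0.3108 -0.1062 -1.6978] 0.019642285848755235
```

View pics/w6.png

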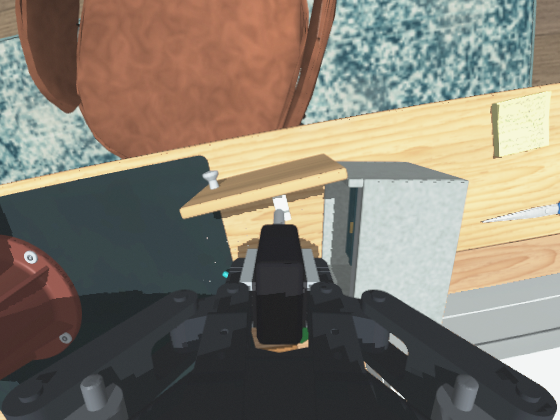

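Run:
```python
from h import *
from arc import *
from plant import robot
np.set_printoptions(precision=4,suppress=True)
w=np.load("wc6.npy",allow_pickle=True).item()
a1=onz(w,(347,178),.15);b=onz(w,(183,218),.15);v=(b-a1)[:2]
print(a1,b,np.linalg.norm(v),"door deg",np.degrees(np.arctan2(-v@ux,-v@uy)))
robot.move_pose([.448,-.196,.36],[180,0,87.5])
robot.line_to([.448,-.196,.305],vel=.15)
np.save("wc7.npy",robot.get_calibration("wrist"),allow_pickle=True)
im=robot.grab_frame("wrist");crop(im,240,145,320,245,6,"pics/w7c.png")
o=robot.observe();print(o['time'],o['tool_pos'],o['tcp_rot'],o['ft_force'],o['gripper_width'])
```

```text
[0.5643 0.1594 0.15  ] [0.3977 0.1429 0.15  ] 0.16746727201294098 door deg 75.83860282160504
18.6417 [ 0.4484 -0.1958  0.3061] [179.9425   0.0416  87.5402] [ 0.8939 -0.8585  0.0979] 0.01887861169704757
```

View pics/w7c.png

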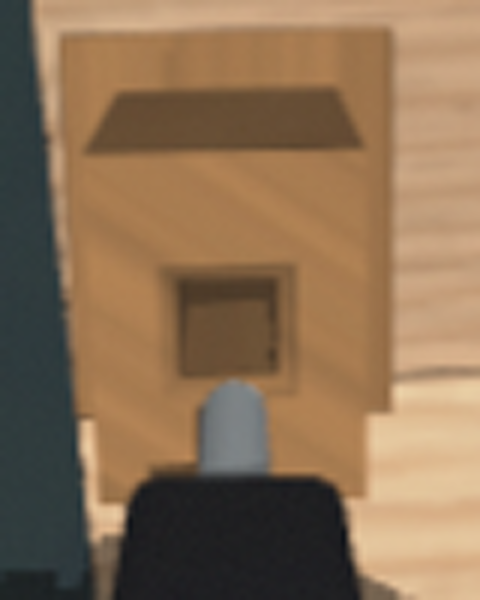

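The door measures about 76° open and the key sits in hand just as it did before. Inserting it now.

Run:
```python
from h import *
from plant import robot
np.set_printoptions(precision=4,suppress=True)
g=robot.line_to([.448,-.196,.20],vel=.07,guard=8)
o=robot.observe();print(g,o['time'],o['tool_pos'],o['ft_force'])
if not g:
    g=robot.line_to([.448,-.196,.1735],vel=.03,guard=4)
    o=robot.observe();print(g,o['time'],o['tool_pos'],o['ft_force'],o['torque'])
```

```text
False 20.2917 [ 0.4482 -0.1962  0.2004] [ 0.5245  0.1154 -1.8582]
True 21.0583 [ 0.4478 -0.1958  0.1753] [-0.7909  0.8218  4.7536] [0.0704 0.0705 0.113 ]
```

Contact came at z=.1753, exactly the height where I picked it up. Releasing now.

Run:
```python
from h import *
from plant import robot
np.set_printoptions(precision=4,suppress=True)
robot.set_gripper(.045)
robot.line_to([.448,-.196,.30],vel=.12)
np.save("wc8.npy",robot.get_calibration("wrist"),allow_pickle=True)
im=robot.grab_frame("wrist");cv2.imwrite("pics/w8.png",im)
robot.move_pose([.40,.25,.42],[180,0,100])
robot.pause(.3)
t=robot.grab_frame("top");s=robot.grab_frame("scene")
cv2.imwrite("pics/t8.png",t);cv2.imwrite("pics/s8.png",s)
o=robot.observe();print(o['time'],o['tool_pos'],o['ft_force'])
```

```text
24.7667 [0.4001 0.2498 0.42  ] [-0.6861 -1.1204  0.5185]
```

View pics/w8.png

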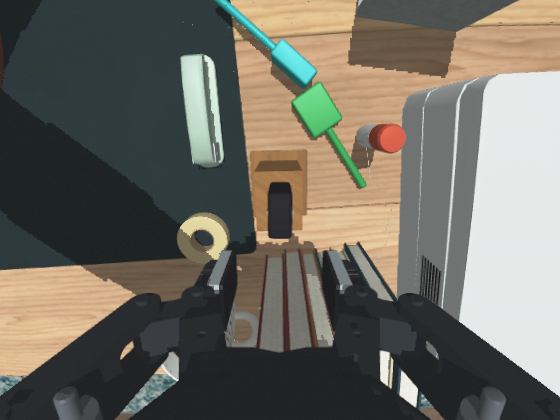

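View pics/t8.png

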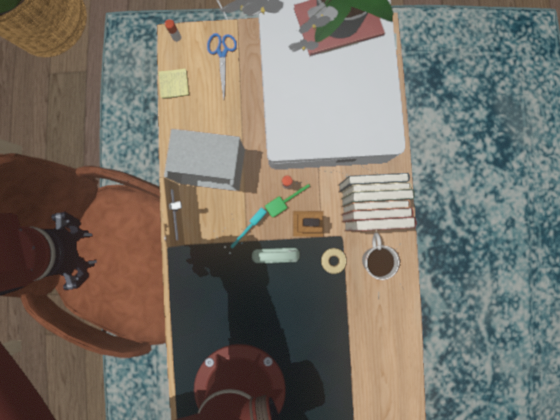

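View pics/s8.png

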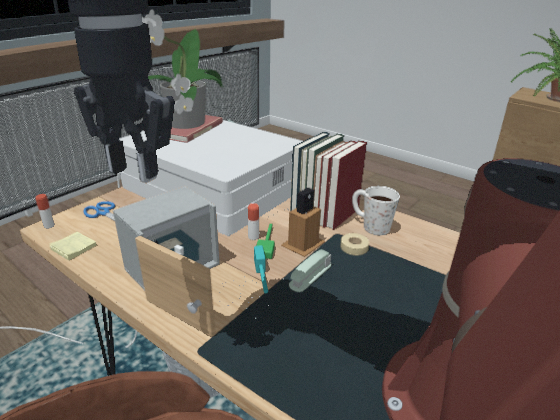

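Final view: the black key is upright in its stand at (305,200), the door is wide open, and the mug, glue stick, tape and stapler look unmoved. I'll check the numbers.

Run:
```python
from h import *
for v,a,b,rs in [("top","pics/top0.png","pics/t8.png",dict(key=(300,212,325,236),glue=(278,172,298,192),tape=(318,245,350,277),stapler=(250,245,300,266),mug=(362,230,402,282))),
 ("scene","pics/scene0.png","pics/s8.png",dict(key=(294,184,318,216),glue=(244,200,264,242),tape=(338,230,372,258),stapler=(286,248,334,290),mug=(352,184,402,236)))]:
    A=cv2.cvtColor(cv2.imread(a),6).astype(np.float32);B=cv2.cvtColor(cv2.imread(b),6).astype(np.float32)
    for k,(x0,y0,x1,y1) in rs.items():
        m=cv2.matchTemplate(B[y0-6:y1+6,x0-6:x1+6],A[y0:y1,x0:x1],cv2.TM_CCOEFF_NORMED);_,s,_,l=cv2.minMaxLoc(m);print(v,k,round(s,3),"shift",l[0]-6,l[1]-6)
```

```text
top key 0.981 shift 0 0
top glue 0.997 shift 0 0
top tape 1.0 shift 0 0
top stapler 0.931 shift 2 0
top mug 1.0 shift 0 0
scene key 0.987 shift 0 0
scene glue 0.99 shift 0 0
scene tape 0.999 shift 0 0
scene stapler 0.901 shift 0 0
scene mug 0.999 shift 0 0
```

Run:
```python
from plant import robot
robot.job_done(); print(robot.observe()['time'])
```

```text
the job is handed in; nothing more can be done
the job is handed in; nothing more can be done
```

The door is open to about 76° and the key is back in its stand, upright and released. I handed the job in at about 25 s of the allowed 61.

- **Finding the hook:** I first saw it in the gap with the camera, at about cabinet y +14. I then confirmed it by feel, with the key touching it at 3.5 N.
- **Opening the door:** I pressed the hook down roughly 12–15 mm. The camera and force readings did not agree exactly on the depth. I then drew the door open along its hinge arc, and the sideways force on the wrist stayed around 2 N or less.
- **Key returned:** On the way back the key met the stand at the same height as when I took it. In the top and scene pictures it sits exactly where it started.

**Bystanders:** the mug, glue stick and tape match their starting pictures with no shift. The stapler matched less well: 0.90 in the scene view with no shift, and 0.93 in the top view with an apparent 2-pixel shift. I put that down to the arm's shadow, and the arm was never near it.

**Fallen look-alikes:** the green and turquoise keys stood on their rods in the first pictures but were already lying down in the wrist picture at 2.4 s. That was before I had picked anything up, with the gripper never below about 0.3 m. As far as I can tell they toppled by themselves, but I saw no picture of it happening. I left them where they lay.

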